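Open the sugar canister to its stop and stand the scoop in it

TASK

Swing the half-open lid of the steel sugar canister back until it meets its rubber stop, and press it gently against the stop for about a second, without forcing it, so that it stays resting there. Then take the green scoop by its upright handle and stand it upright on the bottom of the canister, setting it down rather than dropping it. Leave the lid against its stop and do not shift the mug, the egg cup or the pot stand.

Things in the scene. Friction and masses are not known exactly. Their poses are not given: they have to be found in the camera images.
- canister: Round stainless steel sugar canister fixed to the shelf, empty, 116 mm outside diameter, 120 mm high, open at the top, wall 4 mm, inner floor 5 mm above its underside. Origin: centre of its underside; z up; its +x side, away from the robot, carries the hinge, whose line runs parallel to its y axis at x = 62 mm, z = 120 mm
- hinge_mid (a point): Middle of the hinge line, axes as the canister's. From here a dark stop arm leans up and back; its black rubber pad, 52 mm from the hinge line, stops the lid. The arm is set anew each time: the lid meets the pad at some hinge angle from 1.75 to 2.05 rad, not reported, and must be felt. The pad is stiff, it gives about 1 mm under 20 N, and the arm does not move
- lid (a joint): Hinge angle in rad: 0 = shut, level; grows as the lid's front swings up and back away from the robot; 1.57 = upright. Starts between 0.75 and 1.15. Stiff hinge (friction 0.25 N m): the lid stays where it is left, and pushing it level near its lip takes about 2 to 5 N. Pressing on the lid with more than 20 N counts as forcing it
- lid_lip (a point): Lid: flat steel disc 116 mm in diameter, 5 mm thick, 0.15 kg, with a thumb tab 36 mm wide at its front. This point: middle of the tab's front edge on the lid's underside, 134 mm from the hinge line. Its axes turn with the lid and are the canister's at hinge angle 0, when the lid lies along -x from the hinge line. The upper face (+z, 5 mm above) meets the stop
- scoop: Green plastic scoop that stands by itself, 40 to 70 g: a round cup 44 mm in diameter at its rim and 30 mm high, with an upright rectangular handle at the cup's +x side, 12 mm (x) by 18 mm (y) in section, its middle at x = +26 mm, reaching from z = 0 to z = 105 mm. Origin: centre of the cup's underside; z up
- mug: Blue ceramic mug, 80 mm in diameter, 90 mm high, its handle reaching about 35 mm out on its +y side. Bystander. Origin: centre of its underside
- egg_cup: Green glass egg cup, 50 mm in diameter, 62 mm high. Bystander. Origin: centre of its underside
- pot_stand: Wooden slatted pot stand lying flat, 100 by 98 mm, 18 mm high. Bystander. Origin: centre of its underside
Mind the look-alikes: they are no part of the job. There is more than one size of the canister; the job needs the middle-sized.

How it is judged:
By the outcome, as a careful person would: the job done as asked, in the order asked, and still so for the second after the job is handed in, with the robot touching nothing.
It also fails if it takes over 64 s, if anything falls off the work surface, if the arm or the gripper's body presses on something with over 40 N, if the wrist force passes 120 N, or if a joint passes its speed limit or range.

ROBOT

A 6-joint arm with a two-finger parallel gripper is mounted at the origin on the work surface. World frame = base frame: x ahead of the robot, y to its left, z up, the work surface at z = 0. Lengths are in mm, angles in rad, forces in N, time in s.
With the tool pointing down it reaches from about 275 to 750 mm from the base axis. Payload 10.2 kg.
Tool frame: the origin (TCP) lies at the very end of the fingers, on their centre line; the grasp point (between the pads) lies 19 mm behind it; z points along the fingers, y is the line along which they close (so a half turn about z gives the same grasp; the last joint's range is limited). The gripper opens to 85 mm and grips with 20 to 120 N. Pads are 22 mm wide; open, the fingers measure 114 mm over their backs; the gripper's body (76 mm by 85 mm) begins 54 mm behind the grasp point. The pads swing forward as they close: fully open they stand 13 mm farther back than shut.
Start: joints at [1.02, 0.313, 1.498, -0, 1.331, -0.223], TCP at [169.042, 497.047, 202.394] pointing down, gripper open.
Joint ranges: [-2.94, 2.94], [-0.97, 2.17], [0.19, 2.56], [-1.23, 4.37], [0.02, 3.11], [-2.88, 2.88]. Speed limits (rad/s): [2.39, 2.39, 3.01, 3.14, 3.14, 3.14].

INTERFACE

Orientations are given as a unit quaternion [w, x, y, z].
In Python, from rig import * gives the robot as it stands. The module is installed in compiled form; this text tells all that it offers.
- The arm moves only by the shell command python3 -m crank 'ROWS' [FORCE]. ROWS is JSON, a list that holds one entry, the list of rows, each a list of 7 numbers: the shift along the tool's x, y, z in units of 25 mm (1.0 is 25 mm), then the turn, a rotation vector about the tool's x, y, z in units of 8 degrees (1.0 is 8 degrees), then the finger opening in mm, from 0 to 85.4. A call has exactly 8 rows; each row shifts and turns the commanded pose from where the row before left it, along the tool's axes as they then stand; what a row does not reach is not made up. A row lasts 1/10 s, in which the tool goes at most 50 mm and 8.59 degrees, less where a joint would pass 70% of its speed; a pose out of reach is approached as far as the arm can. A call is refused whole if a number of a shift passes 1 or a number of a turn 1, either way. A call with a gripper value outside its range is refused whole. The fingers move at their own pace and stop on an object; FORCE is the grip in N (left out, the last holds). Time passes only in rows, so rows that do not move let the fingers close, or fill a call up. It gives the time, the measured TCP pose, the force, the opening and the grip force at its end, in the units of the state.
- sense(): the state, without advancing time (a new reading comes with each control period).
- capture(name): name is "scene" or "side" or "wrist"; returns the picture (420x560x3 uint8, blue, green, red); there is no depth.
- camera_model(name): a dict with "fx", "fy", "cx", "cy" (pixels), "k1" (the pictures are not rectified: a ray, as slopes to the right and down, at radius r is drawn at 1 + k1 r^2 times it, then the intrinsics apply), "world_from_camera" (4x4, takes a point from camera to world coordinates); the wrist camera has in their place "T_tool_cam" (4x4, takes a point from camera to tool coordinates, whose origin is the TCP and whose axes are the flange's). Camera axes: x right, y up, looking along -z (the intrinsics and any distortion apply to the point x, -y, -z); pixel columns grow to the right and rows downward; lengths in mm; the calibration is good to about 2 mm. A picture is of the moment at which its call begins: read the wrist's pose just before it. camera_model takes no time and is no camera call.
- finish_job(): hands the job in; it is judged then, once.
The state is a dict: "time_s": time; "joints": joint angles; "dq": joint speeds; "tau": joint torques, N m; "eef_pos": TCP position; "ee_rot": TCP orientation; "force": force on the tool from outside, world axes, zero at the start; "wrist_torque": the same for the moment, N m; "grip_width": opening from 0.0 (shut) to 1.0 (fully open); "grip_force": force on a finger pad.
Only numpy, scipy, OpenCV 4.12 (cv2) and the standard library are available. Lean on these libraries where they do the work, as an engineer would, in place of code of your own. Each camera call takes 0.05 s, during which the arm holds its last target. There are 200 camera calls.

## Working session

There is one attempt and no reset: what is moved stays moved. The work goes in short steps, Python scripts to look and compute and a shell command to move; the robot and the scene stay as the last step left them, time stands still between calls to the robot, and variables do not carry over. Pictures are saved under pics/ and viewed, at most 10 in all, crops included, and the job is handed in when it is done.

```bash
mkdir -p pics
cat > h.py <<'E'
from rig import *
import numpy as np, cv2
from scipy.spatial.transform import Rotation as R
def T(name,s=None):
    m=camera_model(name)
    if name!="wrist": return m,np.array(m["world_from_camera"])
    s=s or sense(); q=s["ee_rot"]
    W=np.eye(4); W[:3,:3]=R.from_quat([q[1],q[2],q[3],q[0]]).as_matrix(); W[:3,3]=s["eef_pos"]
    return m,W@np.array(m["T_tool_cam"])
def ray(name,u,v,s=None):
    m,W=T(name,s); K=np.array([[m["fx"],0,m["cx"]],[0,m["fy"],m["cy"]],[0,0,1.]])
    p=cv2.undistortPoints(np.array([[[u,v]]],float),K,np.array([m["k1"],0,0,0,0.]))[0,0]
    d=W[:3,:3]@np.array([p[0],-p[1],-1]); return W[:3,3],d/np.linalg.norm(d)
def onz(name,u,v,z,s=None):
    o,d=ray(name,u,v,s); return o+d*(z-o[2])/d[2]
def tri(rs):
    A=0;b=0
    for o,d in rs:
        P=np.eye(3)-np.outer(d,d); A=A+P; b=b+P@o
    x=np.linalg.solve(A,b); return x,[np.linalg.norm((np.eye(3)-np.outer(d,d))@(x-o)) for o,d in rs]
def proj(name,p,s=None):
    m,W=T(name,s); c=np.linalg.inv(W)@np.append(p,1); a,b=c[0]/-c[2],-c[1]/-c[2]; k=1+m["k1"]*(a*a+b*b)
    return m["fx"]*a*k+m["cx"],m["fy"]*b*k+m["cy"]
E
python3 - <<'E'
from h import *
s=sense(); print(s)
for n in("scene","side"): cv2.imwrite(f"pics/{n}1.png",cv2.resize(capture(n),(784,588))); print(n,camera_model(n)["world_from_camera"])
print(camera_model("wrist"))
E
```

```text
{'time_s': 0.0, 'joints': array([ 1.01959756e+00,  3.13454677e-01,  1.49844605e+00,  1.02880805e-06,
        1.33100309e+00, -2.23405089e-01]), 'dq': array([ 1.93899362e-03, -3.73513461e-04, -3.84185898e-04,  5.07202691e-05,
        1.71130314e-04, -4.27301053e-04]), 'tau': array([-2.97475572e-04, -4.12254453e+01, -2.59744942e+01, -1.82429776e-04,
        4.06788124e-03,  1.65945636e-05]), 'eef_pos': array([168.88014769, 496.78144497, 201.82933649]), 'ee_rot': array([-2.48069173e-04,  1.63164140e-01,  9.86598720e-01, -6.06832321e-04]), 'force': array([-0.77914646, -0.42008417, -0.2621299 ]), 'wrist_torque': array([0.01744138, 0.02720793, 0.02829649]), 'grip_force': 0.0, 'grip_width': 0.998555895697305}
scene [[-5.49974686e-01 -4.70041812e-01  6.90353923e-01  1.47873729e+03]
 [ 8.35111573e-01 -2.98818316e-01  4.61840096e-01  6.29998890e+02]
 [-1.07937587e-02  8.30522913e-01  5.56879867e-01  8.53670186e+02]
 [ 0.00000000e+00  0.00000000e+00  0.00000000e+00  1.00000000e+00]]
side [[ 9.93029748e-01  5.88087195e-02 -1.02144284e-01  4.05260130e+02]
 [-1.17786703e-01  4.63772247e-01 -8.78089742e-01 -1.07520891e+03]
 [-4.26764918e-03  8.84000474e-01  4.67466522e-01  6.88852532e+02]
 [ 0.00000000e+00  0.00000000e+00  0.00000000e+00  1.00000000e+00]]
{'fx': 318.9179936637127, 'fy': 318.9179936637127, 'cx': 279.947757018177, 'cy': 208.73432554058513, 'k1': -0.0653299072169225, 'T_tool_cam': array([[ 6.34202357e-04,  9.64928758e-01,  2.62511123e-01,
         6.71382668e+01],
       [ 9.99999591e-01, -7.81227425e-04,  4.55701494e-04,
         1.91692330e-01],
       [ 6.44800365e-04,  2.62510726e-01, -9.64928859e-01,
        -1.72082357e+02],
       [ 0.00000000e+00,  0.00000000e+00,  0.00000000e+00,
         1.00000000e+00]])}
```

View pics/scene1.png

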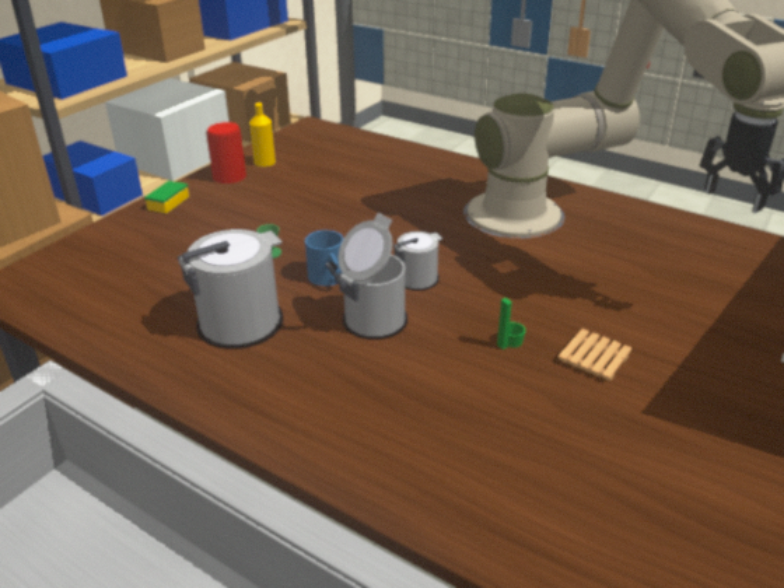

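View pics/side1.png

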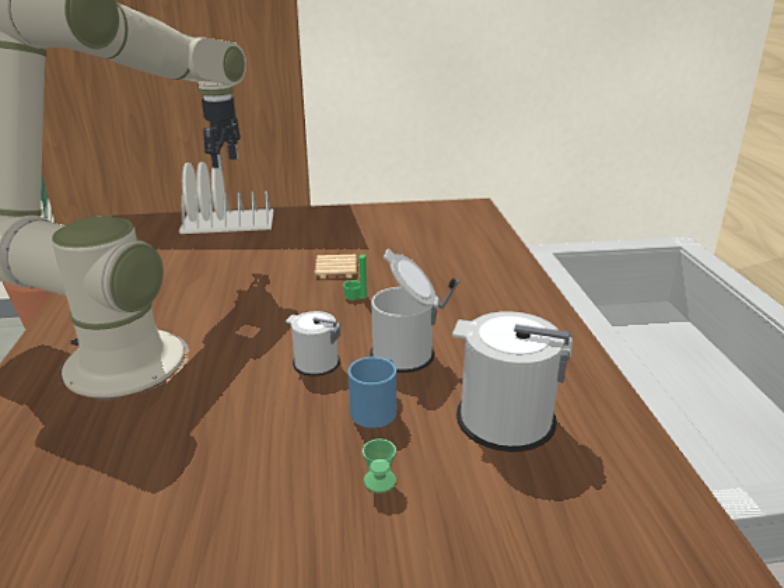

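The lid stands half open on only one canister, and these are the candidates:
- **Canister:** middle-sized at scene (375,295) / side (402,325). The large one, shut, is at scene (238,285), and the small one, shut, at scene (417,262).
- **Scoop:** green with an upright handle at scene (505,325) / side (358,280). The green egg cup is at scene (268,240) / side (379,465).

I choose the half-open middle canister and the scoop at (505,325).

Run:
```python
from h import *
a=capture("scene"); b=capture("side")
f=lambda i,x,y,w,h,k:cv2.resize(i[y:y+h,x:x+w],None,fx=k,fy=k,interpolation=cv2.INTER_CUBIC)
cv2.imwrite("pics/sc2.png",f(a,225,145,160,110,5))
cv2.imwrite("pics/sd2.png",f(b,220,170,130,100,6))
```

```text
(no output)
```

View pics/sc2.png

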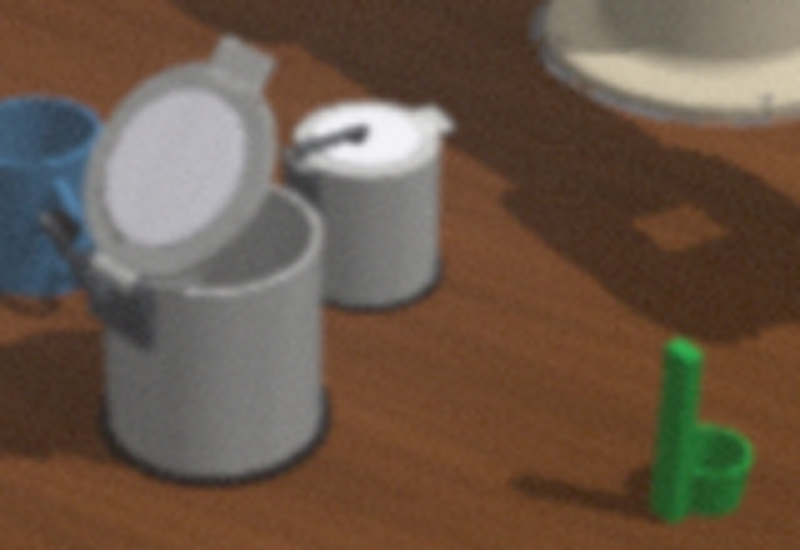

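View pics/sd2.png

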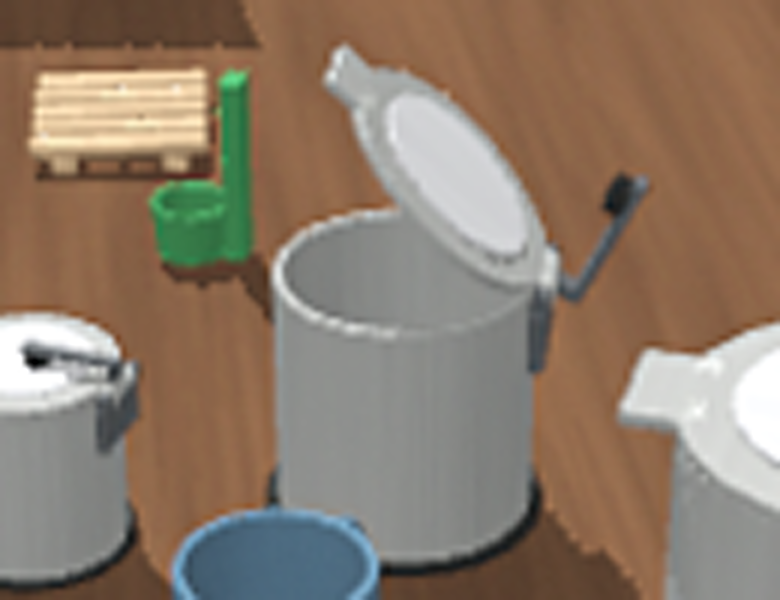

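Run:
```python
from h import *
S=lambda x,y:(x/5+225-.4,y/5+145-.4); D=lambda x,y:(x/6+220-.4,y/6+170-.4)
def t(n,a,b):
    x,e=tri([ray("scene",*S(*a)),ray("side",*D(*b))]); print(n,x.round(1),np.round(e,1)); return x
t("rim centre",(214,237),(404,271))
t("tab mid",(251,48),(336,63))
t("tab c near(-y)",(230,38),(327,80)); t("tab c far(+y)",(272,62),(345,47))
t("handle top",(683,347),(234,77)); t("handle bot",(670,515),(237,255))
t("cup rim",(718,451),(188,196))
t("pad",(48,222),(620,193))
# fit canister: tangent silhouette + known z
from scipy.optimize import least_squares
th=np.linspace(0,2*np.pi,181)
def ell(n,c,r,z): return np.array([proj(n,[c[0]+r*np.cos(a),c[1]+r*np.sin(a),z]) for a in th])
def res(p):
    o=[]
    e=ell("side",p,58,120); o+=[e[:,0].min()-D(273,0)[0], e[:,1].max()-D(0,335)[1], e[:,1].min()-D(0,206)[1],e[:,0].max()-D(537,0)[0]]
    e=ell("scene",p,58,120); o+=[e[:,0].max()-S(323,0)[0], e[:,1].max()-S(0,296)[1],e[:,0].min()-S(104,0)[0]]
    return o
r=least_squares(res,[450,0]); print("can fit",r.x,np.round(r.fun,1))
m=sense()
```

```text
rim centre [540.7 -36.9 117.8] [0.6 0.6]
tab mid [511.9 -31.3 217.7] [1. 1.]
tab c near(-y) [506.7 -47.3 216.9] [0.5 0.5]
tab c far(+y) [517.7 -14.6 217.3] [0.9 0.9]
handle top [483.2 206.3 105.1] [0.7 0.7]
handle bot [482.3 207.7  -1.1] [0.2 0.2]
cup rim [457.6 220.5  29.9] [0.4 0.4]
pad [630.9 -70.6 165.9] [2. 2.]Traceback (most recent call last):
  File "<stdin>", line 20, in <module>
    return func(*args, **kwargs)
    result = trf(vector_fun.fun, vector_fun.jac, x0, f0, J0, lb, ub, ftol, xtol,
                 gtol, max_nfev, x_scale, loss_function, tr_solver,
                 tr_options.copy(), verbose, callback=callback_wrapped)
    return trf_no_bounds(
        fun, jac, x0, f0, J0, ftol, xtol, gtol, max_nfev, x_scale,
        loss_function, tr_solver, tr_options, verbose, callback=callback)
    J = jac(x)
    self._update_jac()
    ~~~~~~~~~~~~~~~~^^
    self.J = self.jac_wrapped(xp_copy(self.x), f0=self.f)
             ~~~~~~~~~~~~~~~~^^^^^^^^^^^^^^^^^^^^^^^^^^^^
    J, dct = approx_derivative(
             ~~~~~~~~~~~~~~~~~^
        self.fun,
        ^^^^^^^^^
    ...<2 l
[... 389 characters left out ...]
eval - f0 for f_eval in f_evals]
                                    ^^^^^^^
    f = np.atleast_1d(self.fun(x, *self.args, **self.kwargs))
                      ~~~~~~~~^^^^^^^^^^^^^^^^^^^^^^^^^^^^^^
    return np.atleast_1d(self.fun(x))
                         ~~~~~~~~^^^
    return self.f(x, *self.args, **self.kwargs)
           ~~~~~~^^^^^^^^^^^^^^^^^^^^^^^^^^^^^^
  File "<stdin>", line 17, in res
  File "<stdin>", line 14, in ell
  File "h.py", line 22, in proj
    m,W=T(name,s); c=np.linalg.inv(W)@np.append(p,1); a,b=c[0]/-c[2],-c[1]/-c[2]; k=1+m["k1"]*(a*a+b*b)
        ~^^^^^^^^
  File "h.py", line 5, in T
    m=camera_model(name)
ValueError: time passes only in moves, steps and waits
```

```bash
sed -i 's/^def T(name/import functools\ncm=functools.cache(lambda n:camera_model(n))\ndef T(name/; s/m=camera_model(name)/m=cm(name)/' h.py
cat >> h.py <<'E'
def to(p,s=None):
    s=s or sense(); q=s["ee_rot"]; M=R.from_quat([q[1],q[2],q[3],q[0]]).as_matrix()
    return (M.T@(np.array(p)-s["eef_pos"])/25).round(2)
E
python3 - <<'E'
from h import *
from scipy.optimize import least_squares
S=lambda x,y:(x/5+225-.4,y/5+145-.4); D=lambda x,y:(x/6+220-.4,y/6+170-.4)
th=np.linspace(0,2*np.pi,181)
def ell(n,c,r,z): return np.array([proj(n,[c[0]+r*np.cos(a),c[1]+r*np.sin(a),z]) for a in th])
def res(p):
    e=ell("side",p,58,120); o=[e[:,0].min()-D(273,0)[0], e[:,1].max()-D(0,335)[1], e[:,1].min()-D(0,206)[1],e[:,0].max()-D(537,0)[0]]
    e=ell("scene",p,58,120); return o+[e[:,0].max()-S(323,0)[0], e[:,1].max()-S(0,296)[1],e[:,0].min()-S(104,0)[0]]
r=least_squares(res,[540,-37]); c=r.x; print("can fit",c,np.round(r.fun,1))
y=np.radians(-18.5); X=np.array([np.cos(y),np.sin(y)])
print("hinge",c+62*X, "pre",c-73*X, to([*(c-73*X),190]))
E
```

```text
can fit [540.98986528 -37.13844944] [-0.2 -0.6 -0.  -0.2  0.1  0.1 -0.6]
hinge [599.78593191 -56.81133813] pre [471.76223845 -13.97520952] [-18.05 -15.45   0.49]
```

```bash
for i in 1; do
python3 -m crank '[[[-0.75,-0.64,0,0,0,0,0],[-0.75,-0.64,0,0,0,0,0],[-0.75,-0.64,0,0,0,0,0],[-0.75,-0.64,0,0,0,0,0],[-0.75,-0.64,0,0,0,0,0],[-0.75,-0.64,0,0,0,0,0],[-0.75,-0.64,0,0,0,0,0],[-0.75,-0.64,0,0,0,0,0]]]'
python3 -m crank '[[[-0.75,-0.64,0,0,0,0,0],[-0.75,-0.64,0,0,0,0,0],[-0.75,-0.64,0,0,0,0,0],[-0.75,-0.64,0,0,0,0,0],[-0.75,-0.64,0,0,0,0,0],[-0.75,-0.64,0,0,0,0,0],[-0.75,-0.64,0,0,0,0,0],[-0.75,-0.64,0,0,0,0,0]]]'
python3 -m crank '[[[-0.75,-0.64,0,0,0,0,0],[-0.75,-0.64,0,0,0,0,0],[-0.75,-0.64,0.1,0,0,0,0],[-0.75,-0.64,0.1,0,0,0,0],[-0.75,-0.64,0.1,0,0,0,0],[-0.5,-0.64,0.1,0,0,0,0],[-0.25,-0.64,0.1,0,0,0,0],[0,0,0,0,0,0,0]]]'
done
python3 - <<'E'
from h import *
print(to([471.8,-14,190])); s=sense(); print(s["joints"].round(2),s["ee_rot"].round(3))
cv2.imwrite("pics/w3.png",np.hstack([cv2.resize(capture("side")[120:320,180:380],(400,400)),cv2.resize(capture("scene")[100:300,200:400],(400,400))]))
E
```

```text
time_s: 1.0
eef_pos: [270.2, 326.7, 202.4]
ee_rot: [-0.0, 0.163, 0.987, -0.0]
force: [-0.4, 0.1, -0.4]
grip_width: -0.005
grip_force: 0.0
time_s: 1.8
eef_pos: [371.0, 157.1, 202.4]
ee_rot: [-0.0, 0.163, 0.987, -0.0]
force: [0.6, 0.5, 0.6]
grip_width: -0.004
grip_force: 0.0
time_s: 2.6
eef_pos: [441.0, 14.6, 189.4]
ee_rot: [-0.001, 0.164, 0.986, -0.0]
force: [-0.2, 0.5, 0.3]
grip_width: -0.0
grip_force: 0.0
[-1.53 -0.68 -0.02]
[-0.23  0.14  1.75 -0.    1.25 -1.47] [-0.001  0.164  0.986 -0.   ]
```

View pics/w3.png

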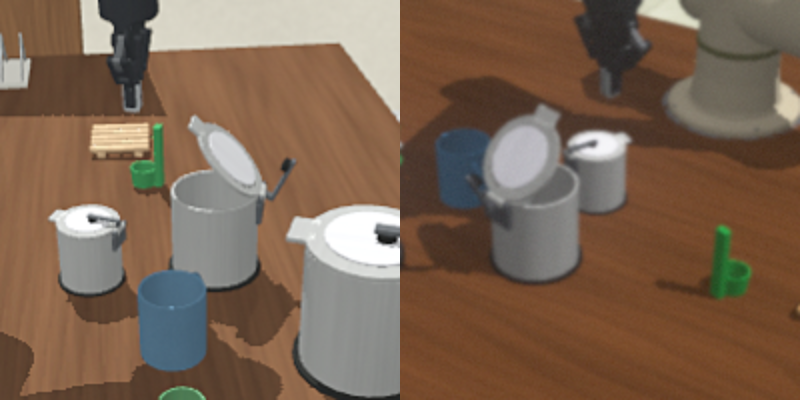

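```bash
python3 -m crank '[[[-0.4,-0.2,0,0,0,0,0],[-0.4,-0.2,0,0,0,0,0],[-0.4,-0.2,0,0,0,0,0],[-0.4,-0.08,0,0,0,0,0],[-0.4,0,0,0,0,0,0],[-0.2,0,0,0,0,0,0],[-0.2,0,-0.1,0,0,0,0],[-0.2,0,-0.1,0,0,0,0]]]'
python3 -m crank '[[[-0.2,0,-0.15,0,0,0,0],[-0.2,0,-0.15,0,0,0,0],[-0.2,0,-0.15,0,0,0,0],[-0.2,0,-0.15,0,0,0,0],[-0.2,0,-0.12,0,0,0,0],[-0.2,0,-0.12,0,0,0,0],[-0.2,0,-0.08,0,0,0,0],[-0.2,0,-0.08,0,0,0,0]]]'
python3 - <<'E'
from h import *
print(to([471.8,-14,190])); s=sense(); p=s["eef_pos"]; a=np.radians(-18.5);d=p[:2]-[541,-37.1]; print(d@[np.cos(a),np.sin(a)],d@[-np.sin(a),np.cos(a)],p[2],s["force"])
E
```

```text
time_s: 3.5
eef_pos: [497.5, -21.1, 195.1]
ee_rot: [-0.0, 0.163, 0.987, 0.0]
force: [0.6, -0.3, -0.7]
grip_width: 0.0
grip_force: 0.0
time_s: 4.3
eef_pos: [535.4, -34.2, 220.0]
ee_rot: [-0.0, 0.163, 0.987, 0.0]
force: [-0.5, -0.2, -0.4]
grip_width: 0.003
grip_force: 0.0
[ 2.67 -0.06  1.2 ]
-6.219642035247036 0.9974861239967485 220.02115650557226 [-0.52321615 -0.15842505 -0.37014886]
```

Run:
```python
from h import *
cv2.imwrite("pics/w4.png",np.hstack([cv2.resize(capture("side")[130:290,230:390],(400,400)),cv2.resize(capture("scene")[100:260,200:360],(400,400))]))
```

```text
(no output)
```

View pics/w4.png

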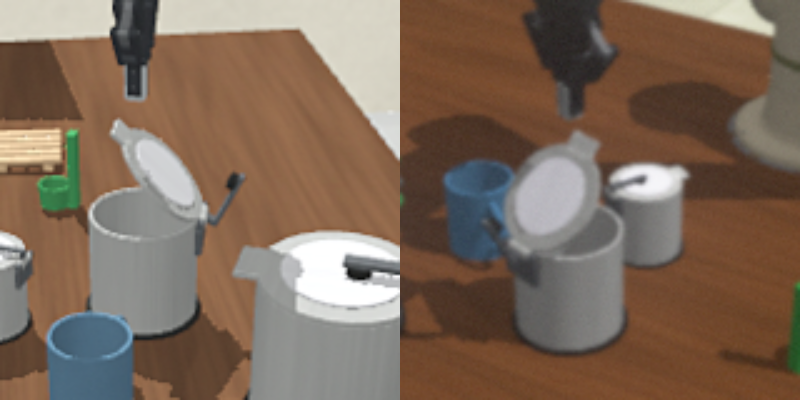

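Run:
```python
from h import *
s=sense(); print(s["eef_pos"], proj("side",s["eef_pos"]),proj("scene",s["eef_pos"]))
print(tri([ray("side",284.4,168.8),ray("scene",268,146)]))
print(tri([ray("side",230+118*.4,130+128*.4),ray("scene",200+187*.4,100+140*.4)]))
for p in ([0,0,0],[483,207,105],[541,-37,0]): print(proj("side",np.array(p)),proj("scene",np.array(p)))
```

```text
[535.53815305 -34.31780198 219.98171247] (np.float64(284.6774329163074), np.float64(178.9959461913267)) (np.float64(268.24842522766295), np.float64(157.20816193319632))
(array([533.96810412, -36.06928033, 249.55493467]), [np.float64(0.9391030950777663), np.float64(0.9391030950778043)])
(array([515.62468865, -29.42815427, 214.13811576]), [np.float64(1.7613432342160218), np.float64(1.7613432342159667)])
(np.float64(89.32085238664445), np.float64(257.76254200407186)) (np.float64(366.4707623478772), np.float64(152.3991933638057))
(np.float64(258.37706471941874), np.float64(182.2184111907079)) (np.float64(361.29354352305785), np.float64(214.31703067945944))
(np.float64(286.809834289439), np.float64(251.9924882662761)) (np.float64(268.1721407189698), np.float64(228.52239610109672))
```

Run:
```python
from h import *
print(tri([ray("side",245,174),ray("scene",305,147.5)]), proj("side",np.array([441,14.6,189.4])))
for z in (202,215,232): print(z,proj("side",np.array([169,497,z])))
cv2.imwrite("pics/tip.png",np.hstack([cv2.resize(capture("side")[110:210,240:340],(400,400)),cv2.resize(capture("wrist"),(400,300))[:400].__class__((400,400,3),np.uint8)*0 if 0 else cv2.copyMakeBorder(cv2.resize(capture("wrist"),(400,300)),0,100,0,0,0)]))
```

```text
(array([437.30567474,  14.3865948 , 217.82182232]), [np.float64(0.5990186391636674), np.float64(0.5990186391636816)]) (np.float64(246.9867903163393), np.float64(183.92994799198922))
202 (np.float64(162.90592884556247), np.float64(128.1454426235267))
215 (np.float64(162.4535601069398), np.float64(124.58042871845022))
232 (np.float64(161.8580398858779), np.float64(119.87941889816649))
```

View pics/tip.png

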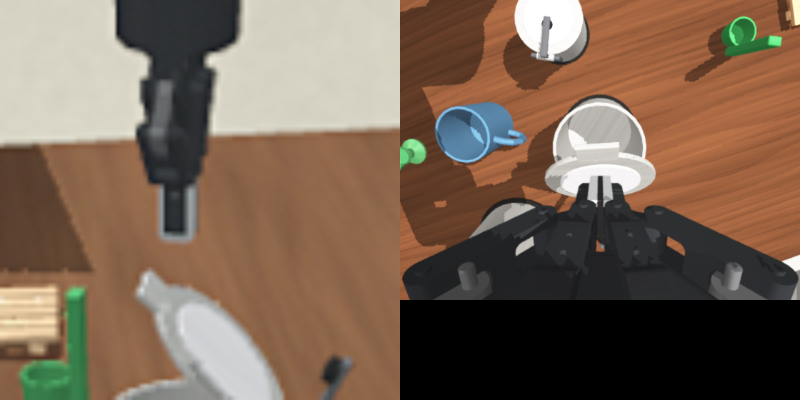

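Run:
```python
from h import *
s=sense(); p=np.array([483,207,105.]); print(proj("wrist",p,s))
for dz in (29,): print(proj("wrist",p-[0,0,dz],s)); t=s["eef_pos"]; print("tip rep",proj("wrist",t,s),"tip+29",proj("wrist",t+[0,0,dz],s))
```

```text
(np.float64(522.8948527761431), np.float64(56.31998751314964))
(np.float64(501.58180733022357), np.float64(61.73788755531069))
tip rep (np.float64(279.73278843483223), np.float64(242.75932253825334)) tip+29 (np.float64(279.6555081314152), np.float64(264.36728649911083))
```

Run:
```python
from h import *
for sg in(-1,1):
  for z in (202,215,230,245): print(sg,z,np.array(proj("side",np.array([169+sg*45*.322,497+sg*45*.947,z])))*1.4)
s=sense(); t=s["eef_pos"]; f=capture("side"); w=capture("wrist")
print("side col grey",[(r,f[r,283:286].mean(0).astype(int).tolist()) for r in range(150,182,2)])
print("wrist",[(r,w[r,278:282].mean(0).astype(int).tolist()) for r in range(226,296,4)])
print("wrist off",[(r,w[r,272:275].mean(0).astype(int).tolist()) for r in range(226,296,4)])
```

```text
-1 202 [220.11871134 184.95945768]
-1 215 [219.4385233  179.86362594]
-1 230 [218.64864631 173.93657978]
-1 245 [217.85333693 167.95844047]
1 202 [235.6426131  174.11475682]
1 215 [235.05248639 169.22463678]
1 230 [234.36743234 163.53923396]
1 245 [233.67792344 157.80739692]
side col grey [(150, [45, 42, 41]), (152, [44, 42, 40]), (154, [50, 47, 45]), (156, [43, 40, 38]), (158, [50, 47, 44]), (160, [51, 48, 46]), (162, [51, 48, 45]), (164, [52, 49, 45]), (166, [51, 48, 45]), (168, [77, 75, 72]), (170, [125, 134, 151]), (172, [74, 105, 148]), (174, [76, 104, 146]), (176, [76, 104, 146]), (178, [75, 104, 145]), (180, [65, 96, 140])]
wrist [(226, [193, 198, 202]), (230, [211, 214, 218]), (234, [251, 251, 252]), (238, [244, 243, 245]), (242, [243, 243, 245]), (246, [117, 115, 119]), (250, [41, 40, 41]), (254, [41, 39, 40]), (258, [41, 39, 40]), (262, [40, 39, 39]), (266, [40, 39, 40]), (270, [40, 39, 39]), (274, [40, 39, 40]), (278, [40, 39, 40]), (282, [58, 57, 60]), (286, [45, 44, 47]), (290, [45, 44, 46]), (294, [45, 44, 46])]
wrist off [(226, [194, 200, 204]), (230, [197, 201, 205]), (234, [254, 254, 254]), (238, [245, 244, 246]), (242, [245, 244, 246]), (246, [208, 209, 209]), (250, [197, 198, 197]), (254, [196, 198, 196]), (258, [196, 197, 196]), (262, [196, 198, 197]), (266, [196, 198, 196]), (270, [196, 198, 196]), (274, [195, 198, 196]), (278, [195, 197, 196]), (282, [251, 252, 252]), (286, [85, 86, 85]), (290, [50, 49, 47]), (294, [47, 45, 43])]
```

The three cameras agree that the closed fingertips end about 28 mm above the reported TCP, so the finger passed over the tab without touching it and the lid hasn't moved. I'll back off and go 28 mm lower.

```bash
python3 -m crank '[[[0.6,0,0,0,0,0,0],[0.6,0,0,0,0,0,0],[0.6,0,0,0,0,0,0],[0.6,0,0.4,0,0,0,0],[0,0,0.5,0,0,0,0],[0,0,0.5,0,0,0,0],[0,0,0.5,0,0,0,0],[0,0,0.4,0,0,0,0]]]'
python3 -m crank '[[[0,0,0,0,0,0,0],[-0.2,0,0,0,0,0,0],[-0.2,0,0,0,0,0,0],[-0.2,0,0,0,0,0,0],[-0.2,0,-0.05,0,0,0,0],[-0.2,0,-0.1,0,0,0,0],[-0.2,0,-0.1,0,0,0,0],[0,0,0,0,0,0,0]]]'
cat > st.py <<'E'
from h import *
s=sense(); p=s["eef_pos"]; a=np.radians(-18.5);d=p[:2]-[541,-37.1]; X=np.array([np.cos(a),np.sin(a)])
print("can x,y,tipz",d@X,d@[-X[1],X[0]],p[2]+28,"F",s["force"].round(1),"Fx",s["force"][:2]@X)
E
python3 st.py
```

```text
time_s: 5.4
eef_pos: [477.9, -14.6, 161.7]
ee_rot: [-0.0, 0.163, 0.987, 0.0]
force: [0.1, -0.3, 0.5]
grip_width: 0.0
grip_force: 0.0
time_s: 6.2
eef_pos: [506.7, -24.3, 169.3]
ee_rot: [-0.0, 0.163, 0.987, 0.0]
force: [-4.4, 2.0, 1.9]
grip_width: 0.003
grip_force: 1.9
can x,y,tipz -36.57691887100906 1.288779941221442 197.25711580559695 F [-4.4  2.   1.9] Fx -4.856710015289114
```

```bash
python3 -m crank '[[[-0.2,0,-0.13,0,0,0,0],[-0.2,0,-0.13,0,0,0,0],[-0.2,0,-0.12,0,0,0,0],[-0.2,0,-0.12,0,0,0,0],[-0.2,0,-0.1,0,0,0,0],[-0.2,0,-0.1,0,0,0,0],[-0.2,0,-0.08,0,0,0,0],[-0.2,0,-0.08,0,0,0,0]]]'
python3 st.py
python3 -m crank '[[[-0.2,0,-0.06,0,0,0,0],[-0.2,0,-0.06,0,0,0,0],[-0.2,0,-0.05,0,0,0,0],[-0.2,0,-0.04,0,0,0,0],[-0.2,0,-0.03,0,0,0,0],[-0.2,0,0,0,0,0,0],[-0.2,0,0,0,0,0,0],[-0.2,0,0,0,0,0,0]]]'
python3 st.py
```

```text
time_s: 7.0
eef_pos: [544.9, -37.4, 190.3]
ee_rot: [-0.0, 0.163, 0.987, 0.0]
force: [-2.8, 2.8, 0.8]
grip_width: -0.003
grip_force: 1.4
can x,y,tipz 3.8111396607712646 0.9313768124612903 218.25532543640836 F [-2.8  2.8  0.8] Fx -3.518259882259575
time_s: 7.8
eef_pos: [582.8, -50.4, 196.1]
ee_rot: [0.0, 0.163, 0.987, -0.0]
force: [-2.3, 1.7, 1.4]
grip_width: 0.001
grip_force: 1.0
can x,y,tipz 43.83047133708293 0.6630508450532826 224.11827084073508 F [-2.3  1.7  1.4] Fx -2.7016029491393767
```

```bash
python3 -m crank '[[[-0.2,0,0,0,0,0,0],[-0.2,0,0,0,0,0,0],[-0.2,0,0,0,0,0,0],[-0.2,0,0,0,0,0,0],[-0.1,0,0,0,0,0,0],[-0.1,0,0,0,0,0,0],[0,0,0,0,0,0,0],[0,0,0,0,0,0,0]]]' | grep force:
python3 st.py
python3 -m crank '[[[-0.02,0,0,0,0,0,0],[-0.02,0,0,0,0,0,0],[-0.02,0,0,0,0,0,0],[-0.02,0,0,0,0,0,0],[-0.02,0,0,0,0,0,0],[-0.02,0,0,0,0,0,0],[-0.02,0,0,0,0,0,0],[-0.02,0,0,0,0,0,0]]]' | grep force:
python3 st.py
```

```text
force: [-0.5, -0.9, -0.1]
grip_force: 0.2
can x,y,tipz 68.64071386776219 0.440989866204788 224.28990078181718 F [-0.5 -0.9 -0.1] Fx -0.1698926842491975
force: [-2.6, 1.1, -1.6]
grip_force: 1.1
can x,y,tipz 72.34880504272029 0.6386147725315716 224.0533235018084 F [-2.6  1.1 -1.6] Fx -2.8267905777093425
```

```bash
python3 -m crank '[[[-0.02,0,0,0,0,0,0],[-0.02,0,0,0,0,0,0],[-0.02,0,0,0,0,0,0],[-0.02,0,0,0,0,0,0],[-0.02,0,0,0,0,0,0],[-0.02,0,0,0,0,0,0],[-0.02,0,0,0,0,0,0],[-0.02,0,0,0,0,0,0]]]' | grep force:
python3 st.py
python3 -m crank '[[[-0.02,0,0,0,0,0,0],[-0.02,0,0,0,0,0,0],[-0.02,0,0,0,0,0,0],[-0.02,0,0,0,0,0,0],[-0.02,0,0,0,0,0,0],[-0.02,0,0,0,0,0,0],[-0.02,0,0,0,0,0,0],[-0.02,0,0,0,0,0,0]]]' | grep force:
python3 st.py
```

```text
force: [-2.4, 1.3, -0.8]
grip_force: 1.0
can x,y,tipz 76.43667970440177 0.5694037837356305 224.15231501742366 F [-2.4  1.3 -0.8] Fx -2.6788792854517283
force: [-2.6, 0.5, -0.6]
grip_force: 1.0
can x,y,tipz 80.42476843483189 0.5296202906560197 224.14388391255542 F [-2.6  0.5 -0.6] Fx -2.5808642638649157
```

```bash
python3 -m crank '[[[-0.02,0,0,0,0,0,0],[-0.02,0,0,0,0,0,0],[-0.02,0,0,0,0,0,0],[-0.02,0,0,0,0,0,0],[-0.02,0,0,0,0,0,0],[-0.02,0,0,0,0,0,0],[-0.02,0,0,0,0,0,0],[-0.02,0,0,0,0,0,0]]]' | grep force:
python3 st.py
python3 -m crank '[[[-0.02,0,0,0,0,0,0],[-0.02,0,0,0,0,0,0],[-0.02,0,0,0,0,0,0],[-0.02,0,0,0,0,0,0],[-0.02,0,0,0,0,0,0],[-0.02,0,0,0,0,0,0],[0,0,0,0,0,0,0],[0,0,0,0,0,0,0]]]' | grep force:
python3 st.py
```

```text
force: [-2.8, 1.2, -0.5]
grip_force: 1.0
can x,y,tipz 84.44077275868699 0.5298783060842389 224.15857080164406 F [-2.8  1.2 -0.5] Fx -3.070466701227181
force: [-1.9, 0.8, -0.7]
grip_force: 0.7
can x,y,tipz 87.46686134087656 0.5145248455705804 224.2021152247355 F [-1.9  0.8 -0.7] Fx -2.0618500358396608
```

```bash
python3 -m crank '[[[-0.02,0,0,0,0,0,0],[-0.02,0,0,0,0,0,0],[-0.02,0,0,0,0,0,0],[-0.02,0,0,0,0,0,0],[-0.02,0,0,0,0,0,0],[-0.02,0,0,0,0,0,0],[0,0,0,0,0,0,0],[0,0,0,0,0,0,0]]]' | grep force:
python3 st.py
```

```text
force: [-1.2, 0.7, -0.8]
grip_force: 0.7
can x,y,tipz 90.45623911353555 0.5175585122921937 224.16058753772265 F [-1.2  0.7 -0.8] Fx -1.3740131446878192
```

```bash
python3 -m crank '[[[-0.02,0,0,0,0,0,0],[-0.02,0,0,0,0,0,0],[-0.02,0,0,0,0,0,0],[-0.02,0,0,0,0,0,0],[-0.02,0,0,0,0,0,0],[-0.02,0,0,0,0,0,0],[0,0,0,0,0,0,0],[0,0,0,0,0,0,0]]]' | grep force:
python3 st.py
```

```text
force: [-3.0, 0.5, -0.6]
grip_force: 0.7
can x,y,tipz 93.45968135053907 0.4972795670020318 224.18929490856002 F [-3.   0.5 -0.6] Fx -2.9723576919158305
```

```bash
python3 -m crank '[[[-0.02,0,0,0,0,0,0],[-0.02,0,0,0,0,0,0],[-0.02,0,0,0,0,0,0],[-0.02,0,0,0,0,0,0],[0,0,0,0,0,0,0],[0,0,0,0,0,0,0],[0,0,0,0,0,0,0],[0,0,0,0,0,0,0]]]' | grep force:
python3 st.py
```

```text
force: [-1.5, 1.2, -0.0]
grip_force: 0.6
can x,y,tipz 95.4566323954291 0.4900438543545036 224.1994616840992 F [-1.5  1.2 -0. ] Fx -1.7916854657464465
```

```bash
python3 -m crank '[[[-0.02,0,0,0,0,0,0],[-0.02,0,0,0,0,0,0],[-0.02,0,0,0,0,0,0],[-0.02,0,0,0,0,0,0],[-0.02,0,0,0,0,0,0],[-0.02,0,0,0,0,0,0],[0,0,0,0,0,0,0],[0,0,0,0,0,0,0]]]' | grep force:
python3 st.py
```

```text
force: [-1.1, 0.6, -0.8]
grip_force: 0.7
can x,y,tipz 98.45457681136617 0.4622095785360578 224.17955279477923 F [-1.1  0.6 -0.8] Fx -1.2711796865304024
```

```bash
python3 -m crank '[[[-0.02,0,0,0,0,0,0],[-0.02,0,0,0,0,0,0],[-0.02,0,0,0,0,0,0],[-0.02,0,0,0,0,0,0],[0,0,0,0,0,0,0],[0,0,0,0,0,0,0],[0,0,0,0,0,0,0],[0,0,0,0,0,0,0]]]' | grep force:
python3 st.py
```

```text
force: [-1.7, 1.4, -0.1]
grip_force: 0.6
can x,y,tipz 100.44919789774582 0.43780142072095884 224.18965291722145 F [-1.7  1.4 -0.1] Fx -2.091204697358469
```

```bash
python3 -m crank '[[[-0.02,0,0,0,0,0,0],[-0.02,0,0,0,0,0,0],[-0.02,0,0,0,0,0,0],[-0.02,0,0,0,0,0,0],[0,0,0,0,0,0,0],[0,0,0,0,0,0,0],[0,0,0,0,0,0,0],[0,0,0,0,0,0,0]]]' | grep force:
python3 st.py
```

```text
force: [-1.9, 0.7, -1.3]
grip_force: 0.6
can x,y,tipz 102.45456461303024 0.4245270253338447 224.18784491529698 F [-1.9  0.7 -1.3] Fx -2.014523711336258
```

```bash
python3 -m crank '[[[-0.02,0,0,0,0,0,0],[-0.02,0,0,0,0,0,0],[-0.02,0,0,0,0,0,0],[-0.02,0,0,0,0,0,0],[0,0,0,0,0,0,0],[0,0,0,0,0,0,0],[0,0,0,0,0,0,0],[0,0,0,0,0,0,0]]]' | grep force:
python3 st.py
```

```text
force: [-4.6, 0.8, -0.4]
grip_force: 2.3
can x,y,tipz 103.9817129184558 0.45691576604421513 223.9905751559611 F [-4.6  0.8 -0.4] Fx -4.656342820708529
```

```bash
python3 -m crank '[[[-0.02,0,0,0,0,0,0],[-0.02,0,0,0,0,0,0],[0,0,0,0,0,0,0],[0,0,0,0,0,0,0],[0,0,0,0,0,0,0],[0,0,0,0,0,0,0],[0,0,0,0,0,0,0],[0,0,0,0,0,0,0]]]' | grep force:
python3 st.py
```

```text
force: [-9.0, 2.0, 1.2]
grip_force: 4.2
can x,y,tipz 104.28017191816105 0.49649533452774364 223.8638238887524 F [-9.   2.   1.2] Fx -9.192859687444711
```

```bash
python3 -m crank '[[[0,0,0,0,0,0,0],[0,0,0,0,0,0,0],[0,0,0,0,0,0,0],[0,0,0,0,0,0,0],[0,0,0,0,0,0,0],[0,0,0,0,0,0,0],[0,0,0,0,0,0,0],[0,0,0,0,0,0,0]]]' | grep force:
python3 st.py
```

```text
force: [-9.6, 1.6, 0.1]
grip_force: 4.2
can x,y,tipz 104.28010691728764 0.4730093470568626 223.86646893641358 F [-9.6  1.6  0.1] Fx -9.628236773092183
```

Lid felt the stop, and I held about 9.5 N on it for over a second. Now I'll retreat.

```bash
python3 -m crank '[[[0.1,0,0,0,0,0,0],[0.2,0,0,0,0,0,0],[0.5,0,0,0,0,0,0],[0.8,0,0,0,0,0,0],[0.8,0,0,0,0,0,0],[0.8,0,0,0,0,0,0],[0.8,0,0,0,0,0,0],[0.8,0,0,0,0,0,0]]]'
python3 - <<'E'
from h import *
print(to([482,207,170]))
E
```

```text
time_s: 20.6
eef_pos: [526.9, -31.3, 196.4]
ee_rot: [0.001, 0.163, 0.987, -0.0]
force: [0.3, -1.1, -0.3]
grip_width: 0.004
grip_force: 0.0
[4.77 8.45 1.05]
```

```bash
python3 -m crank '[[[0.6,0.8,0,0,0,0,50],[0.6,1,0,0,0,0,50],[0.6,1,0,0,0,0,50],[0.6,1,0,0,0,0,50],[0.6,1,0,0,0,0,50],[0.6,1,0,0,0,0,50],[0.6,1,0,0,0,0,50],[0.57,1,0,0,0,0,50]]]' >/dev/null
python3 -m crank '[[[0,0.65,0,0,0,0,50],[0,0,0,0,0,0.64,50],[0,0,0,0,0,0.64,50],[0,0,0,0,0,0,50],[0,0,0,0,0,0,50],[0,0,0,0,0,0,50],[0,0,0,0,0,0,50],[0,0,0,0,0,0,50]]]'
python3 - <<'E'
from h import *
s=sense(); print(to([482,207,170]))
w=capture("wrist"); cv2.imwrite("pics/w5.png",w)
hsv=cv2.cvtColor(w,cv2.COLOR_BGR2HSV); m=cv2.inRange(hsv,(50,150,30),(75,255,255))
n,l,st,c=cv2.connectedComponentsWithStats(m); print([(st[i].tolist(),c[i].round(1)) for i in range(1,n) if st[i][4]>50])
for p in([483,207,105],[483,207,0],[457.6,220.5,30]): print(proj("wrist",np.array(p,float),s))
E
```

```text
time_s: 22.2
eef_pos: [482.6, 206.9, 196.2]
ee_rot: [0.0, 0.25, 0.968, 0.0]
force: [-0.2, -0.2, -0.1]
grip_width: 0.587
grip_force: 0.0
[ 0.02 -0.01  1.05]
[([261, 145, 37, 66, 1204], array([280.9, 170.9]))]
(np.float64(280.3533681117326), np.float64(203.94764732904332))
(np.float64(280.2895315106099), np.float64(181.67448917449076))
(np.float64(279.851726906649), np.float64(159.9732076234553))
```

View pics/w5.png

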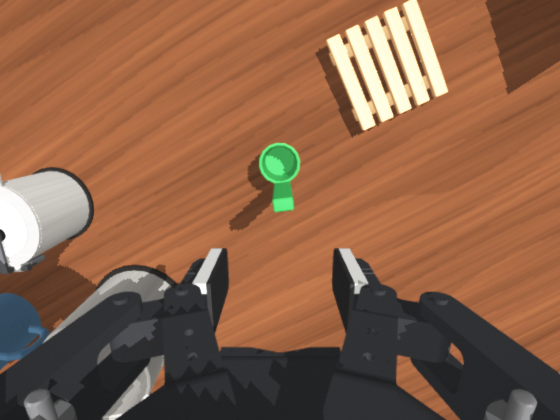

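Run:
```python
from h import *
s=sense(); h=onz("wrist",283,204,105,s); c=onz("wrist",280,163,30,s); d=h-c; print(h,c,np.hypot(d[0],d[1]),np.degrees(np.arctan2(d[1],d[0])),to([h[0],h[1],45]))
q=s["ee_rot"]; print(R.from_quat([q[1],q[2],q[3],q[0]]).as_matrix().round(3))
```

```text
[484.10557729 208.89867796 105.        ] [460.44461372 219.0268749   30.        ] 25.73755174909367 -23.173594583193914 [-0.01  0.1   6.05]
[[-0.875  0.485  0.   ]
 [ 0.485  0.875 -0.   ]
 [-0.     0.    -1.   ]]
```

```bash
python3 -m crank '[[[0,0.1,0,0,0,0,50],[0,0,0.5,0,0,-0.65,50],[0,0,0.9,0,0,0,50],[0,0,0.9,0,0,0,50],[0,0,0.9,0,0,0,50],[0,0,0.9,0,0,0,50],[0,0,0.9,0,0,0,50],[0,0,0.6,0,0,0,50]]]' 
python3 -m crank '[[[0,0,0.4,0,0,0,50],[0,0,0,0,0,0,40],[0,0,0,0,0,0,30],[0,0,0,0,0,0,22],[0,0,0,0,0,0,16],[0,0,0,0,0,0,10],[0,0,0,0,0,0,10],[0,0,0,0,0,0,10]]]' 25
python3 - <<'E'
from h import *
s=sense(); print("width",s["grip_width"]*85.4,s["grip_force"])
cv2.imwrite("pics/g6.png",np.hstack([cv2.resize(capture("side")[130:230,220:320],(400,400),interpolation=cv2.INTER_CUBIC),cv2.resize(capture("scene")[110:250,260:400],(400,400),interpolation=cv2.INTER_CUBIC)]))
E
```

```text
time_s: 23.05
eef_pos: [483.3, 209.1, 54.6]
ee_rot: [-0.001, 0.206, 0.978, -0.0]
force: [-0.7, 0.4, 0.0]
grip_width: 0.582
grip_force: 0.0
time_s: 23.85
eef_pos: [484.3, 209.2, 47.0]
ee_rot: [0.001, 0.206, 0.978, 0.0]
force: [-0.3, -1.4, 6.2]
grip_width: 0.208
grip_force: 25.9
width 17.772246991868656 25.92959314584732
```

View pics/g6.png

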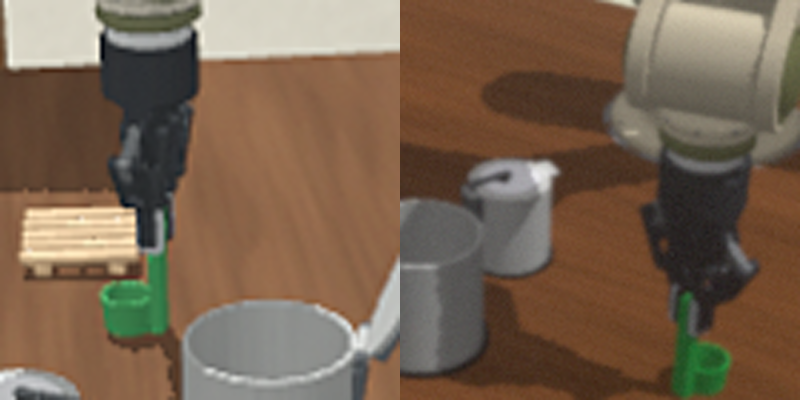

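```bash
python3 -m crank '[[[0,0,-0.2,0,0,0,10],[0,0,-0.6,0,0,0,10],[0,0,-0.8,0,0,0,10],[0,0,-0.9,0,0,0,10],[0,0,-0.9,0,0,0,10],[0,0,-0.9,0,0,0,10],[0,0,-0.9,0,0,0,10],[0,0,-0.6,0,0,0,10]]]'
python3 - <<'E'
from h import *
print(to([546.5,-39.5,190]))
E
```

```text
time_s: 24.75
eef_pos: [483.9, 209.2, 192.9]
ee_rot: [0.001, 0.206, 0.978, 0.0]
force: [-0.1, 0.3, -0.6]
grip_width: 0.208
grip_force: 25.2
[-6.31 -8.09  0.12]
```

```bash
python3 -m crank '[[[-0.3,-0.4,0,0,0,0,10],[-0.5,-0.6,0,0,0,0,10],[-0.6,-0.8,0,0,0,0,10],[-0.6,-0.8,0,0,0,0,10],[-0.6,-0.8,0,0,0,0,10],[-0.6,-0.8,0,0,0,0,10],[-0.6,-0.8,0,0,0,0,10],[-0.6,-0.8,0,0,0,0,10]]]' 
python3 -m crank '[[[-0.6,-0.8,0,0,0,0,10],[-0.5,-0.6,0,0,0,0,10],[-0.4,-0.5,0,0,0,0,10],[-0.41,-0.39,0,0,0,0,10],[0,0,0,0,0,0,10],[0,0,0,0,0,0,10],[0,0,0,0,0,0,10],[0,0,0,0,0,0,10]]]'
python3 - <<'E'
from h import *
print(to([546.5,-39.5,190]))
w=capture("wrist"); sd=capture("side")
cv2.imwrite("pics/p7.png",np.hstack([cv2.resize(sd[110:260,220:370],(400,400),interpolation=cv2.INTER_CUBIC),cv2.copyMakeBorder(cv2.resize(w,(400,300)),0,100,0,0,0)]))
E
```

```text
time_s: 25.55
eef_pos: [525.4, 30.2, 190.0]
ee_rot: [-0.001, 0.207, 0.978, -0.0]
force: [-0.2, 0.1, -1.1]
grip_width: 0.213
grip_force: 25.2
time_s: 26.35
eef_pos: [546.3, -38.9, 191.2]
ee_rot: [0.0, 0.206, 0.979, 0.0]
force: [0.2, 0.8, -1.0]
grip_width: 0.208
grip_force: 25.2
[-0.02 -0.02  0.05]
```

View pics/p7.png

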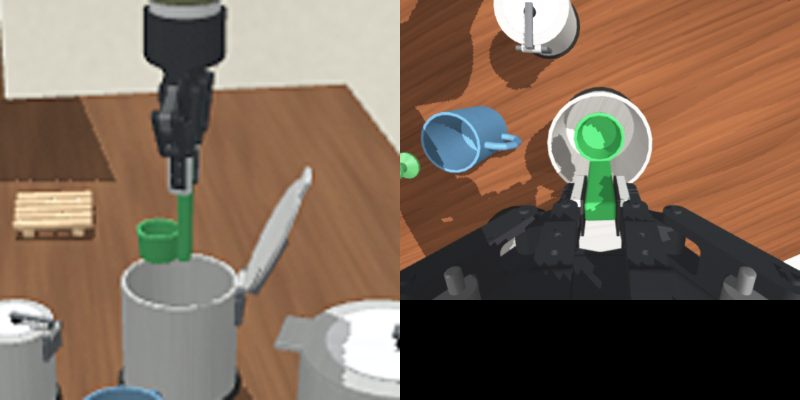

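The scoop hangs upright over the canister (side crop (160,240), canister rim around (180,285)), and the lid leans on its stop (305,175). I'll lower it.

```bash
python3 -m crank '[[[0,0,0.3,0,0,0,10],[0,0,0.5,0,0,0,10],[0,0,0.5,0,0,0,10],[0,0,0.5,0,0,0,10],[0,0,0.5,0,0,0,10],[0,0,0.5,0,0,0,10],[0,0,0.3,0,0,0,10],[0,0,0,0,0,0,10]]]' 
python3 -m crank '[[[0,0,0.3,0,0,0,10],[0,0,0.4,0,0,0,10],[0,0,0.4,0,0,0,10],[0,0,0.4,0,0,0,10],[0,0,0.3,0,0,0,10],[0,0,0.2,0,0,0,10],[0,0,0.1,0,0,0,10],[0,0,0,0,0,0,10]]]'
```

```text
time_s: 27.25
eef_pos: [545.9, -39.5, 112.5]
ee_rot: [-0.001, 0.206, 0.978, 0.0]
force: [-0.1, 0.5, -0.6]
grip_width: 0.205
grip_force: 25.2
time_s: 28.05
eef_pos: [546.4, -39.6, 61.0]
ee_rot: [-0.0, 0.206, 0.978, 0.0]
force: [0.8, -0.9, -0.9]
grip_width: 0.204
grip_force: 25.2
```

```bash
python3 -m crank '[[[0,0,0.06,0,0,0,10],[0,0,0.06,0,0,0,10],[0,0,0.06,0,0,0,10],[0,0,0.04,0,0,0,10],[0,0,0.04,0,0,0,10],[0,0,0.02,0,0,0,10],[0,0,0,0,0,0,10],[0,0,0,0,0,0,10]]]' 
python3 -m crank '[[[0,0,0.02,0,0,0,10],[0,0,0.02,0,0,0,10],[0,0,0.02,0,0,0,10],[0,0,0,0,0,0,10],[0,0,0,0,0,0,10],[0,0,0,0,0,0,10],[0,0,0,0,0,0,10],[0,0,0,0,0,0,10]]]'
```

```text
time_s: 28.85
eef_pos: [546.4, -39.7, 54.2]
ee_rot: [0.0, 0.206, 0.978, -0.0]
force: [-0.2, 0.3, 0.3]
grip_width: 0.207
grip_force: 25.2
time_s: 29.65
eef_pos: [546.4, -39.7, 52.6]
ee_rot: [-0.0, 0.206, 0.978, -0.0]
force: [0.5, -0.7, -0.9]
grip_width: 0.207
grip_force: 25.2
```

```bash
python3 -m crank '[[[0,0,0.02,0,0,0,10],[0,0,0.02,0,0,0,10],[0,0,0,0,0,0,10],[0,0,0,0,0,0,10],[0,0,0,0,0,0,10],[0,0,0,0,0,0,10],[0,0,0,0,0,0,10],[0,0,0,0,0,0,10]]]' | grep -A1 -B2 force:
```

```text
eef_pos: [546.6, -39.7, 52.0]
ee_rot: [0.0, 0.206, 0.978, -0.0]
force: [-0.6, 0.5, 6.1]
grip_width: 0.204
grip_force: 25.8
```

```bash
python3 -m crank '[[[0,0,0,0,0,0,18],[0,0,0,0,0,0,20],[0,0,0,0,0,0,24],[0,0,0,0,0,0,30],[0,0,0,0,0,0,36],[0,0,0,0,0,0,36],[0,0,0,0,0,0,36],[0,0,0,0,0,0,36]]]' 
python3 -m crank '[[[0,0,-0.1,0,0,0,36],[0,0,-0.3,0,0,0,36],[0,0,-0.6,0,0,0,36],[0,0,-0.9,0,0,0,36],[0,0,-0.9,0,0,0,36],[0,0,-0.9,0,0,0,36],[0,0,-0.9,0,0,0,36],[0,0,-0.9,0,0,0,36]]]'
python3 -m crank '[[[0.8,0,-0.6,0,0,0,36],[0.8,0,0,0,0,0,36],[0.8,0,0,0,0,0,36],[0.8,0,0,0,0,0,36],[0.8,0,0,0,0,0,36],[0,0,0,0,0,0,36],[0,0,0,0,0,0,36],[0,0,0,0,0,0,36]]]'
python3 - <<'E'
from h import *
s=sense(); w=capture("wrist"); hsv=cv2.cvtColor(w,cv2.COLOR_BGR2HSV); m=cv2.inRange(hsv,(50,120,30),(75,255,255))
n,l,st,c=cv2.connectedComponentsWithStats(m); print([(st[i].tolist(),c[i].round(1)) for i in range(1,n) if st[i][4]>50])
e=np.array([.915,-.403]); h=np.array([546.5,-39.7]); cu=h-26*e
for p in([*h,110],[*h,5],[*cu,35],[*(cu-22*e),35],[541,-37.1,120]): print(np.round(proj("wrist",np.array(p),s),1))
cv2.imwrite("pics/end.png",w)
for n in("scene","side"):
    f=capture(n); np.save(n,f)
# lid tab predicted: angle from push
a=2.04;X=np.array([np.cos(np.radians(-18.5)),np.sin(np.radians(-18.5))]); t=np.array([541,-37.1])+X*(62-134*np.cos(a)+5*np.sin(a)); print("tab at",t,proj("side",np.array([*t,120+134*np.sin(a)])))
for y in range(170,196,2): print(y,f[y,325:347:2].mean(1).astype(int) if 0 else f[y,325:347:2,0].tolist())
E
```

```text
time_s: 31.25
eef_pos: [546.4, -39.6, 51.6]
ee_rot: [0.0, 0.206, 0.978, 0.0]
force: [-0.3, 0.5, -0.1]
grip_width: 0.422
grip_force: 0.0
time_s: 32.05
eef_pos: [546.4, -39.6, 190.8]
ee_rot: [0.0, 0.206, 0.978, -0.0]
force: [-0.2, 0.0, -0.1]
grip_width: 0.423
grip_force: 0.0
time_s: 32.85
eef_pos: [455.6, 0.4, 204.4]
ee_rot: [0.0, 0.207, 0.978, -0.0]
force: [-0.3, 0.0, 0.1]
grip_width: 0.425
grip_force: 0.0
[([263, 252, 33, 58, 1044], array([279.5, 278.2])), ([0, 295, 32, 32, 515], array([ 17.6, 307.6]))]
[280.  304.2]
[280.  258.6]
[280.  248.6]
[280.  230.5]
[280.1 304.4]
tab at [661.48570483 -77.4139529 ] (np.float64(337.43854767942923), np.float64(176.20491797452883))
170 [77, 76, 73, 75, 76, 76, 76, 77, 76, 75, 76]
172 [74, 76, 73, 74, 69, 134, 71, 77, 77, 76, 74]
174 [73, 75, 76, 71, 105, 226, 66, 79, 76, 77, 75]
176 [71, 73, 73, 58, 171, 227, 57, 80, 79, 76, 76]
178 [71, 70, 82, 187, 196, 197, 64, 79, 80, 79, 76]
180 [71, 82, 188, 195, 181, 118, 72, 76, 77, 80, 77]
182 [63, 170, 189, 196, 135, 65, 76, 76, 78, 80, 78]
184 [132, 193, 187, 197, 100, 70, 76, 76, 76, 80, 79]
186 [191, 187, 188, 188, 65, 73, 75, 75, 75, 77, 80]
188 [190, 187, 183, 171, 67, 74, 72, 76, 75, 77, 78]
190 [188, 188, 183, 97, 71, 73, 72, 73, 76, 74, 76]
192 [188, 187, 154, 61, 72, 73, 73, 72, 77, 74, 77]
194 [189, 175, 136, 70, 70, 72, 73, 73, 74, 77, 75]
```

```bash
python3 -c "
from h import *
s=sense(); a=np.radians(-18.5)
print(proj('wrist',np.array([541-54*np.cos(a),-37.1-54*np.sin(a),120]),s)[1],'near rim row; green top 252')
print(finish_job())"
```

```text
250.3634522212614 near rim row; green top 252
the job is handed in; nothing more can be done
None
```

I swung the lid to its stop and pressed it there at about 9.5 N for just over a second, then stood the green scoop on the canister floor and let it go, and handed the job in at about 33 s; end checks from image pixels only, all 10 views being used, put the lid still at its stop and the handle top where an upright scoop's should be, while the mug, egg cup and pot stand were never approached but not re-measured.

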